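# Clear the panel vice and hold its jaw open three clicks

## Robot

A 7-joint arm with a two-finger parallel gripper is mounted at the origin on a cart in front of the work surface, level with it; the furniture and walls round the work are solid. World frame = base frame: x ahead of the robot, y to its left, z up, the work surface at z = 0. Lengths are in m, angles in rad, forces in N, time in s.
With the tool pointing down it reaches from about 0.35 to 0.9 m from the base axis. Payload 7.2 kg.
Tool frame: the origin (TCP) lies midway between the tips of the shut fingers; the grasp point (between the pads) lies 19 mm behind it; z points along the fingers, x is the direction in which the jaws open and shut, and the axes are right-handed (so a half turn about z gives the same grasp; the last joint's range is limited). The gripper opens to 88 mm and grips with 3 to 60 N. Pads are 20 mm wide; open, the fingers measure 115 mm over their backs; the gripper's body (75 mm by 178 mm) begins 61 mm behind the grasp point.
Start: joints at [-1.186, 0.411, -0.013, 1.596, 0.006, 1.134, -0.082], TCP at [0.273, 0.562, 0.223] pointing down, gripper open.
Joint ranges: [-2.95, 2.95], [-0.29, 1.99], [-1.47, 1.44], [0.14, 2.54], [-1.03, 4.17], [0.13, 1.85], [-2.86, 2.86]. Speed limits (rad/s): [2.39, 2.39, 3.01, 3.01, 3.14, 3.14, 3.14].

## Interface

Orientations are given as a 3x3 rotation matrix whose columns are the frame's x, y, z axes.
In Python, from cell import telemetry, viewer, arm gives the robot as it stands. The module is installed in compiled form; this text tells all that it offers.
- The arm moves only by the tool step_arm, never from a script. Its argument "rows" is a list of rows, each a list of 4 numbers: the shift along the tool's x, y, z in mm, then the turn about the tool's z in degrees. A call has 1 to 10 rows; each row is the pose to reach, as a shift and turn from the pose measured when the call began, along the tool's axes at that moment; what a row does not reach only later rows make up. A row lasts 1/12 s, in which the tool goes at most 41.7 mm and 7.16 degrees, less where a joint would pass 70% of its speed; a pose out of reach is approached as far as the arm can. A call with a gripper value outside its range is refused whole. "gripper" is the opening in per cent of the stroke, from 0 (shut) to 100 (fully open), set as the call begins (left out, the last holds). The fingers move at their own pace and stop on an object; "newtons" is the grip in N (left out, the last holds). Time passes only in rows, so rows that repeat a pose let the fingers close. It gives the time, the measured TCP pose, the force and the opening at its end, in the units of the state.
- telemetry.sense(): the state, without advancing time (a new reading comes with each control period).
- viewer.camera(name): name is "side" or "top"; returns the picture (384x512x3 uint8, red, green, blue); there is no depth.
- viewer.camera_params(name): a dict with "intrinsics" (3x3 intrinsics, pixels), "origin" and "rotation" of the camera in the world. Camera axes: x right, y up, looking along -z (the intrinsics and any distortion apply to the point x, -y, -z); pixel columns grow to the right and rows downward; lengths in m; the calibration is good to about 2 mm. A picture is of the moment at which its call begins. camera_params takes no time and is no camera call.
- arm.hand_in(): hands the job in, once; it reports no verdict.
The state is a dict: "t": time; "joints": joint angles; "joint_vel": joint speeds; "tau": joint torques, N m; "position": TCP position; "orientation": TCP orientation; "contact_force": force on the tool from outside, world axes, zero at the start; "torque": the same for the moment, N m; "finger_gap": finger opening in m.
Only numpy, scipy, OpenCV 4.12 (cv2) and the standard library are available. Lean on these libraries where they do the work, as an engineer would, in place of code of your own. Each camera call takes 0.05 s, during which the arm holds its last target.

## Task

I want to lay a painting panel in the sprung panel vice on the table. Pick up the scraper block, wipe the three loose plaster chips off the vice's bed on to the table with it (not with the fingers), and set the block back down on the table, clear of the vice. Then swing the ratchet lever three clicks from its rest, no further, and finish still holding it there, because the spring throws it back when it is let go; leave the other things on the table where they are.

Things in the scene. Friction and masses are not known exactly. Their poses are not given: they have to be found in the camera images.
- vice: the panel vice, fixed to the table: plywood base 14 mm thick, in its own frame from x = -75 to +115 mm and y = -130 to +200 mm; origin on the table surface. Along its -x edge a fixed wooden fence (inner face x = -60 mm, 12 mm above the bed), facing it a sliding wooden jaw (face at x = +60 mm when closed, 20 mm above the bed). At the +y end the ratchet lever
- bed_mid (a point): middle of the vice's clear bed, on its top surface (vice frame x 0, y -22.5, z 14 mm), axes as the vice. The bed is a flat channel 120 mm wide between fence and jaw, along y from -130 mm in the vice's frame (open end, nothing stands there) to +85 mm
- hub (a point): on the lever's vertical hinge axis, at (30, 145, 14) mm in the vice's frame, axes as the vice; the hub is 47 mm above the table, with a toothed wheel and low pawl housing
- lever (a joint): ratchet lever's angle, rad: 0 at its rest stop, growing clockwise seen from above, to 1.37. Click every 15 degrees (0.262): click n is passed at (n - 0.5) x 0.262 and seats at n x 0.262 (third 0.785; fourth passed at 0.916). A spring always drives it back to 0, past clicks too. Pushing at the grip takes 3 to 5 N just past a seat, falling to 1 to 3 N just before the next, where it jumps up again. Each click opens the jaw 6 mm
- lever_grip (a point): on the axis of the upright wooden grip at the lever's free end, 67 mm above the table: a freely turning sleeve of diameter 16 mm, clear from 46 to 89 mm above the table. It travels on a circle of radius 100 mm about the hub; at rest the lever points to (-0.707, +0.707) in the vice's frame, after three clicks to (0, 1). Its axes turn with the lever and equal the vice's at rest
- scraper_block: the scraper block, origin at the middle of its underside: 90 mm long (own x), 55 mm high (own z), wooden grip 26 mm thick (own y) above a rubber lip 18 mm thick and 10 mm high; 0.12 kg. It stands on its lip
- scraper_mid (a point): the scraper block's centre, 27.5 mm above its underside; axes as the block
- chip0_mid (a point): centre of an irregular loose plaster chip about 20 mm across and 7 mm thick, on the bed between fence and jaw
- chip1_mid (a point): centre of a loose plaster chip about 17 mm across and 7 mm thick, on the bed
- chip2_mid (a point): centre of a loose plaster chip about 15 mm across and 7 mm thick, on the bed
- jar_teal: bystander: closed paint jar with black lid, diameter 58 mm, 66 mm high, origin under its middle
- masking_roll: bystander: roll of masking tape lying flat, diameter 100 mm, 25 mm high, origin under its middle
- tube_rose: bystander: small lying paint tube, 38 x 118 x 29 mm, long along own y, origin under its middle
Mind the look-alikes: they are no part of the job. Leave any green or red look-alike of the scraper_block alone.

How it is judged:
By the outcome, as a careful person would: the job done as asked, in the order asked, and still so for the second after the job is handed in, while the arm keeps its last pose, push and grip.
It also fails if it takes over 64 s, if anything falls off the work surface, if the arm or the gripper's body presses on something with over 40 N, if the wrist force passes 120 N, or if a joint passes its speed limit or range.

## Working session

There is one attempt and no reset: what is moved stays moved. The work goes in short steps, Python scripts to look and compute and a tool call to move; the robot and the scene stay as the last step left them, time stands still between calls to the robot, and variables do not carry over. Pictures are saved under pics/ and viewed, and the job is handed in when it is done.

Besides the shell and the picture viewer there is one more tool, called after ">>>" in YAML: its name, and indented under it one key for each argument. step_arm: Moves the arm, as the interface text tells. Its arguments: {"type":"object","properties":{"rows":{"type":"array","items":{"type":"array","items":{"type":"number"}}},"gripper":{"type":"number"},"newtons":{"type":"number"}},"required":["rows"]}

```bash
mkdir -p pics; ls
python3 - <<'E'
from cell import telemetry, viewer, arm
import cv2,json
s=telemetry.sense(); print(s)
for n in("top","side"):
    im=viewer.camera(n); cv2.imwrite(f"pics/{n}0.png",im[:,:,::-1]); print(n,viewer.camera_params(n))
E
```

```text
pics
{'t': 0.0, 'joints': array([-1.18622576,  0.41188709, -0.01271567,  1.5969916 ,  0.00559977,
        1.13430382, -0.08220538]), 'joint_vel': array([-0.00106649, -0.00047712, -0.00128671,  0.00074584, -0.00182791,
       -0.00026229,  0.00097063]), 'tau': array([-3.28583292e-05, -5.87952375e+01,  6.42138273e-01, -2.91077185e+01,
       -5.36470371e-02,  1.83387136e-02,  1.38126179e-04]), 'position': array([0.27323532, 0.56157405, 0.22183851]), 'orientation': array([[ 4.37438163e-01,  8.99248306e-01, -5.80889647e-04],
       [ 8.99247157e-01, -4.37438535e-01, -1.44161930e-03],
       [-1.55047723e-03,  1.08255933e-04, -9.99998792e-01]]), 'contact_force': array([ 0.12960786, -0.46680195,  1.02620166]), 'torque': array([-0.01645506, -0.05254339, -0.00187521]), 'finger_gap': 0.08801532481107725}
top {'intrinsics': array([[411.01539767,   0.        , 254.51827639],
       [  0.        , 411.01539767, 192.17155216],
       [  0.        ,   0.        ,   1.        ]]), 'origin': array([0.44414749, 0.06688882, 1.52468238]), 'rotation': array([[ 0.02731759,  0.99652969, -0.07862772],
       [-0.99956123,  0.02813212,  0.00927016],
       [ 0.01144995,  0.07833998,  0.99686095]])}
side {'intrinsics': array([[410.48101935,   0.        , 252.739808  ],
       [  0.        , 410.48101935, 190.1876113 ],
       [  0.        ,   0.        ,   1.        ]]), 'origin': array([0.6175706 , 1.59253005, 1.03039444]), 'rotation': array([[-0.9993395 , -0.01986767,  0.03042747],
       [ 0.03632399, -0.52171246,  0.85234774],
       [-0.00105978,  0.85289002,  0.52208954]])}
```

View pics/top0.png

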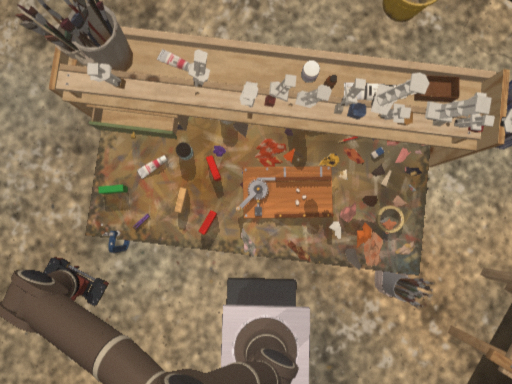

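View pics/side0.png

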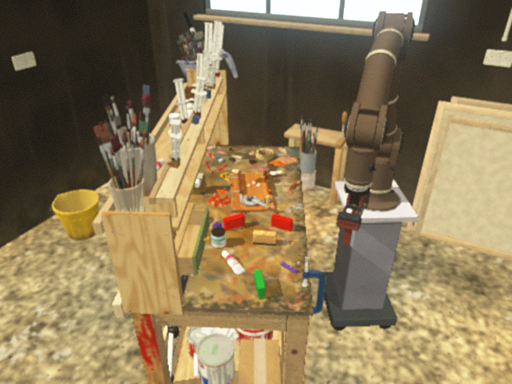

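The top view shows the vice at about (287,192) with the lever hub at (257,188). Four things could be the scraper block: tan at (181,200), red at (213,168), red at (208,222) and green at (112,189). The wooden (tan) one fits the description, so I'll check it in a close crop.

Run:
```python
import cv2
a=cv2.imread("pics/top0.png")
cv2.imwrite("pics/crop1.png",cv2.resize(a[155:235,225:345],None,fx=6.6,fy=6.6,interpolation=cv2.INTER_CUBIC))
cv2.imwrite("pics/crop2.png",cv2.resize(a[140:240,90:230],None,fx=5,fy=5,interpolation=cv2.INTER_CUBIC))
b=cv2.imread("pics/side0.png")
cv2.imwrite("pics/crop3.png",cv2.resize(b[165:285,190:310],None,fx=5,fy=5,interpolation=cv2.INTER_CUBIC))
```

```text
(no output)
```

View pics/crop1.png

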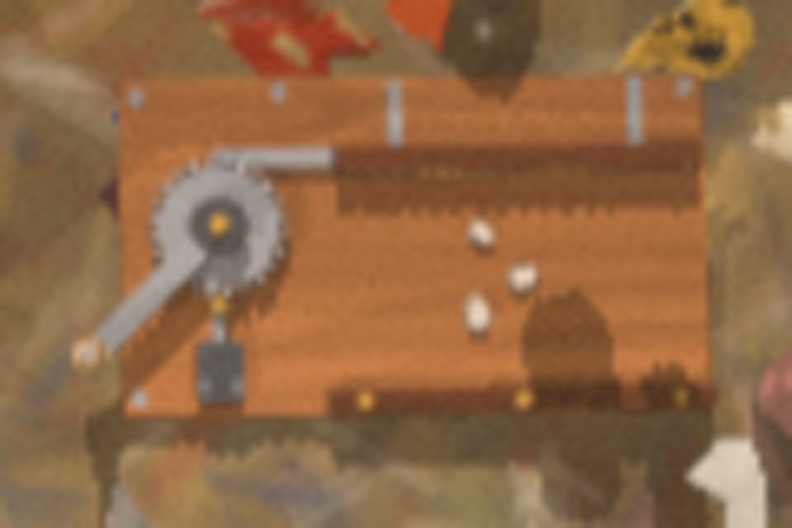

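View pics/crop2.png

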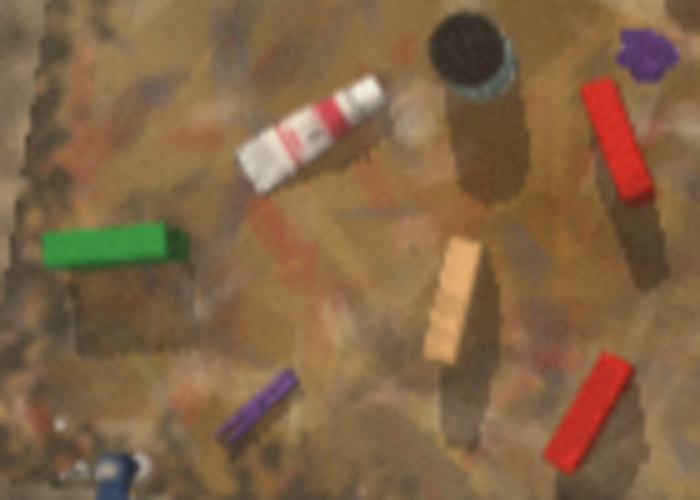

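View pics/crop3.png

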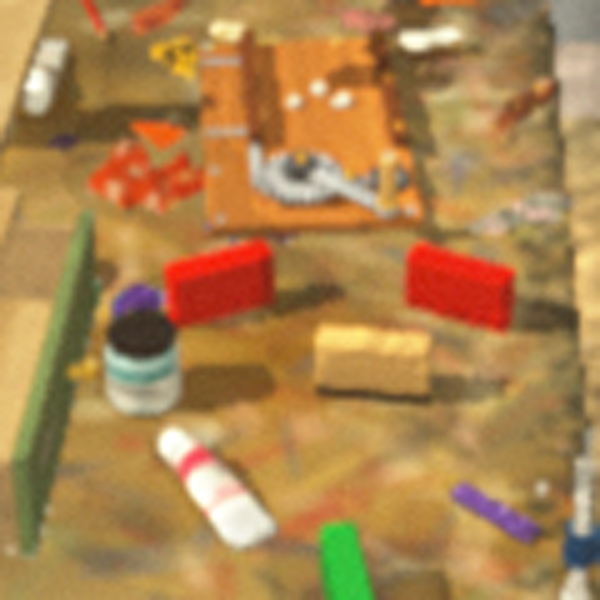

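The crops confirm it: the tan block at (181,200) has a black lip and is the scraper. The two red blocks and the green one are look-alikes. The chips are at about (298,190), (304,197) and (297,203). Next I'll measure.

```bash
cat > h.py <<'E'
import cv2,numpy as np
from cell import telemetry, viewer, arm
def ray(n,u,v):
    p=viewer.camera_params(n);K=p["intrinsics"]
    d=np.array([(u-K[0,2])/K[0,0],-(v-K[1,2])/K[1,1],-1.0])
    return p["origin"],p["rotation"]@d
def plane(n,u,v,z):
    o,d=ray(n,u,v); return o+d*(z-o[2])/d[2]
def proj(n,P):
    p=viewer.camera_params(n);K=p["intrinsics"]
    c=p["rotation"].T@(np.array(P)-p["origin"]); 
    return K[0,2]+K[0,0]*c[0]/-c[2], K[1,2]+K[1,1]*c[1]/c[2]
E
python3 - <<'E'
from h import *
a=cv2.imread("pics/top0.png");hsv=cv2.cvtColor(a,cv2.COLOR_BGR2HSV)
def big(m,x0,y0,x1,y1,k=1,close=0):
    mm=np.zeros_like(m);mm[y0:y1,x0:x1]=m[y0:y1,x0:x1]
    if close: mm=cv2.morphologyEx(mm,cv2.MORPH_CLOSE,np.ones((close,close)))
    c,_=cv2.findContours(mm,cv2.RETR_EXTERNAL,cv2.CHAIN_APPROX_NONE)
    return sorted(c,key=cv2.contourArea)[::-1][:k]
print(hsv[200,181],hsv[196,290],hsv[190,298])
m=cv2.inRange(hsv,(8,60,140),(22,190,255))
c=big(m,168,180,195,220)[0]; r=cv2.minAreaRect(c);print("scr",r,cv2.contourArea(c))
for z in(.055,):
    P=[plane("top",*q,z) for q in cv2.boxPoints(r)];print(np.round(P,4));print(np.round(plane("top",*r[0],z),4))
m=cv2.inRange(hsv,(4,130,60),(14,255,255))
c=big(m,235,160,340,225,1,7)[0]; r=cv2.minAreaRect(c);print("vice",r)
for q in cv2.boxPoints(r): print(q,np.round(plane("top",*q,.014),4))
m=cv2.inRange(hsv,(0,0,150),(30,110,255))
for c in big(m,288,182,310,210,5):
    M=cv2.moments(c)
    if M['m00']: u,v=M['m10']/M['m00'],M['m01']/M['m00'];print("chip",u,v,M['m00'],np.round(plane("top",u,v,.018),4))
E
```

```text
[ 16 131 203] [ 12 163 172] [ 14  57 223]
scr ((177.0, 196.0), (32.0, 18.0), 90.0) 409.5
[[0.5951 0.3646 0.055 ]
 [0.5969 0.3002 0.055 ]
 [0.4823 0.2956 0.055 ]
 [0.4805 0.3596 0.055 ]]
[0.5385 0.33   0.055 ]
vice ((284.5, 192.0), (64.0, 97.0), 90.0)
[236. 160.] [0.681  0.1248 0.014 ]
[333. 160.] [ 0.6915 -0.2356  0.014 ]
[333. 224.] [ 0.4542 -0.2385  0.014 ]
[236. 224.] [0.4445 0.1175 0.014 ]
chip 296.55555555555554 202.07936507936506 10.5 [ 0.5308 -0.1025  0.018 ]
chip 303.56862745098033 196.5686274509804 8.5 [ 0.5519 -0.128   0.018 ]
chip 297.4166666666667 189.77777777777774 6.0 [ 0.5763 -0.1048  0.018 ]
```

Run:
```python
from h import *
f=lambda x,y,s,ox,oy:((x+.5)/s-.5+ox,(y+.5)/s-.5+oy)
V=[plane("top",*f(x,y,6.6,225,155),.014) for x,y in[(119,76),(701,76),(711,414),(124,416)]]
V=np.array(V);print(V.round(4)); print([np.linalg.norm(V[i]-V[(i+1)%4]).round(4) for i in range(4)])
S=np.array([plane("top",*f(x,y,5,90,140),.055) for x,y in[(453,237),(483,242),(455,363),(424,358)]])
print(S.round(4),S.mean(0).round(4),[np.linalg.norm(S[i]-S[(i+1)%4]).round(4) for i in range(4)])
d=S[0]+S[1]-S[2]-S[3];print("yaw long",np.degrees(np.arctan2(d[1],d[0])))
src=np.array([[115,200],[115,-130],[-75,-130],[-75,200]])/1000
# rigid fit
a=src-src.mean(0);b=V[:,:2]-V[:,:2].mean(0)
th=np.arctan2((a[:,0]*b[:,1]-a[:,1]*b[:,0]).sum(),(a*b).sum());R=np.array([[np.cos(th),-np.sin(th)],[np.sin(th),np.cos(th)]])
t=V[:,:2].mean(0)-R@src.mean(0);print("vice yaw",np.degrees(th),"org",t,"resid",(src@R.T+t-V[:,:2]).round(4))
W=lambda x,y,z:np.array([*(R@[x/1000,y/1000]+t),z/1000])
for nm,p,ob in[("hub",W(30,145,47),f(218,222,6.6,225,155)),("grip",W(30-70.7,145+70.7,89),f(87,351,6.6,225,155)),("fenceend",W(-60,-130,26),None),("jaw",W(60,-130,34),None),("jaw+",W(60,85,34),None)]:
    print(nm,p.round(4),proj("top",p),ob)
for n,P in[("hub",W(30,145,47)),("grip",W(30-70.7,145+70.7,89)),("c",W(115,200,14)),("c",W(-75,200,14)),("c",W(-75,-130,14))]:
    u,v=proj("side",P);print(n,((u-190)*5,(v-165)*5))
for u,v in[(296.6,202.1),(303.6,196.6),(297.4,189.8)]:
    p=plane("top",u,v,.018)[:2];print("chip vice",(R.T@(p-t)*1000).round(1))
u,v=proj("side",[*S.mean(0)[:2],.055]);print((u-190)*5,(v-165)*5)
```

```text
[[ 0.6589  0.0996  0.014 ]
 [ 0.6684 -0.2276  0.014 ]
 [ 0.4787 -0.2356  0.014 ]
 [ 0.4686  0.0912  0.014 ]]
[np.float64(0.3274), np.float64(0.1899), np.float64(0.327), np.float64(0.1905)]
[[0.5711 0.3199 0.055 ]
 [0.5681 0.2983 0.055 ]
 [0.481  0.3148 0.055 ]
 [0.484  0.337  0.055 ]] [0.5261 0.3175 0.055 ] [np.float64(0.0218), np.float64(0.0887), np.float64(0.0224), np.float64(0.0888)]
yaw long -10.871076997541282
vice yaw 1.9053540620557896 org [ 0.54983609 -0.10376906] resid [[-0.0008  0.0003]
 [ 0.0007 -0.0022]
 [ 0.0005 -0.0005]
 [-0.0004  0.0024]]
hub [0.575  0.0421 0.047 ] (np.float64(257.67241465080235), np.float64(188.3097288966237)) (257.6060606060606, 188.21212121212122)
grip [0.502  0.1105 0.089 ] (np.float64(237.79238794259908), np.float64(207.52233831513988)) (237.75757575757575, 207.75757575757575)
fenceend [ 0.4942 -0.2357  0.026 ] (np.float64(333.0272301318633), np.float64(212.99967439473872)) None
jaw [ 0.6141 -0.2317  0.034 ] (np.float64(332.7834121886866), np.float64(180.07537514426437)) None
jaw+ [ 0.607  -0.0168  0.034 ] (np.float64(273.9929804759641), np.float64(180.35039587257435)) None
hub (np.float64(299.47013454945534), np.float64(158.38433089865148))
grip (np.float64(386.85408836307175), np.float64(157.91547616091194))
c (np.float64(206.9958017229007), np.float64(227.3014573851907))
c (np.float64(422.2475587887678), np.float64(218.67437985293762))
c (np.float64(385.19525311300356), np.float64(37.763475103904796))
chip vice [-19.    1.7]
chip vice [  1.1 -24.4]
chip vice [26.3 -1.9]
372.9598731739583 337.6078540839879
```

Rigid-fit residuals for the vice are at most 2.4 mm. The hub and grip reproject to within 0.3 px in the top view, and the side view agrees. The scraper is at (0.526, 0.3175), yaw -10.9°, with measured sides of 89×22 mm against 90×26 given. Next come the move numbers.

```bash
cat >> h.py <<'E'
th=np.radians(1.905);R2=np.array([[np.cos(th),-np.sin(th)],[np.sin(th),np.cos(th)]]);T2=np.array([.54984,-.10377])
def W(x,y,z): return np.array([*(R2@[x/1000,y/1000]+T2),z/1000])
def inv(p): return (R2.T@(np.array(p)[:2]-T2)*1000).round(1)
def mv(P,yaw=None):
    s=telemetry.sense();R=s["orientation"];d=R.T@(np.array(P)-s["position"])*1000
    y0=np.degrees(np.arctan2(R[1,0],R[0,0]))
    t=None if yaw is None else (-(yaw-y0)+90)%180-90
    print("shift",d.round(1),"turn",t,"| t",s["t"],"pos",s["position"].round(4),"yaw",y0.round(2),"F",s["contact_force"].round(1),"gap",s["finger_gap"].round(4),"j7",s["joints"][6].round(2))
E
python3 - <<'E'
from h import *
mv([.526,.3175,.10],79.1)
mv([.526,.3175,.018],79.1)
E
```

```text
Traceback (most recent call last):
  File "h.py", line 20, in mv
    print("shift",d.round(1),"turn",t,"| t",s["t"],"pos",s["position"].round(4),"yaw",y0.round(2),"F",s["contact_force"].round(1),"gap",s["finger_gap"].round(4),"j7",s["joints"][6].round(2))
                                                                                                                                        ^^^^^^^^^^^^^^^^^^^^^
AttributeError: 'float' object has no attribute 'round'
```

```bash
sed -i 's/s\["finger_gap"\].round(4)/round(s["finger_gap"],4)/' h.py
python3 - <<'E'
from h import *
mv([.526,.3175,.10],79.1)
mv([.526,.3175,.018],79.1)
E
```

```text
shift [-108.8  334.   122.1] turn -15.042613394740172 | t 0.1 pos [0.2733 0.5616 0.2219] yaw 64.06 F [-0.1 -0.2  0. ] gap 0.0877 j7 -0.08
shift [-108.7  334.   204.1] turn -15.042613394740172 | t 0.1 pos [0.2733 0.5616 0.2219] yaw 64.06 F [-0.1 -0.2  0. ] gap 0.0877 j7 -0.08
```

>>> step_arm:
  rows:
    - [-12, 36, 10, -3]
    - [-24, 72, 20, -6]
    - [-36, 108, 30, -9]
    - [-48, 144, 40, -12]
    - [-60, 180, 50, -15]
    - [-72, 216, 70, -15]
    - [-84, 252, 90, -15]
    - [-96, 290, 105, -15]
    - [-109, 334, 122, -15]
    - [-109, 334, 122, -15]
  gripper: 100
  newtons: 35

```text
t: 0.93
position: [0.5297, 0.3098, 0.0974]
orientation: [[0.197, 0.98, -0.001], [0.98, -0.197, -0.007], [-0.007, 0.0, -1.0]]
contact_force: [0.0, -0.9, -0.5]
finger_gap: 0.0879
```

Run:
```python
from h import *
mv([.526,.3175,.018],79.1)
a=viewer.camera("top");cv2.imwrite("pics/t1.png",cv2.resize(a[140:240,110:250,::-1],None,fx=5,fy=5,interpolation=cv2.INTER_CUBIC))
a=viewer.camera("side");cv2.imwrite("pics/s1.png",cv2.resize(a[165:285,190:310,::-1],None,fx=5,fy=5,interpolation=cv2.INTER_CUBIC))
```

```text
shift [ 7.4 -5.2 79.3] turn -0.4696313682966604 | t 0.9333 pos [0.5297 0.3098 0.0974] yaw 78.63 F [ 0.  -0.9 -0.5] gap 0.0879 j7 0.77
```

View pics/s1.png

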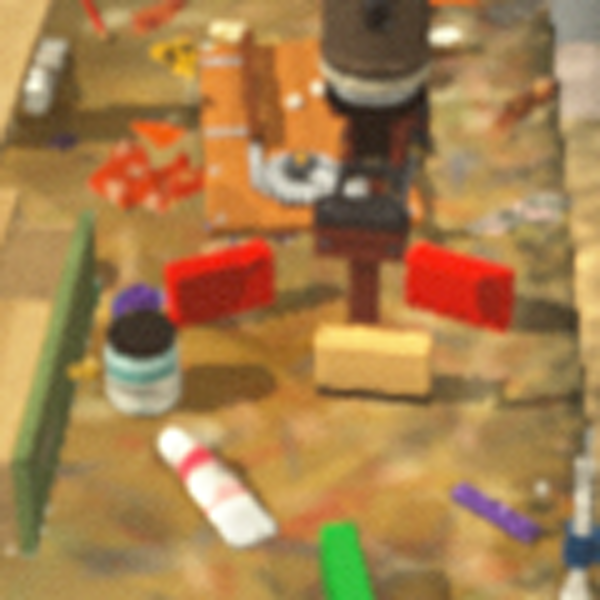

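>>> step_arm:
  rows:
    - [7.4, -5.2, 0, -0.5]
    - [7.4, -5.2, 20, -0.5]
    - [7.4, -5.2, 40, -0.5]
    - [7.4, -5.2, 60, -0.5]
    - [7.4, -5.2, 73, -0.5]
    - [7.4, -5.2, 79, -0.5]
    - [7.4, -5.2, 79, -0.5]

```text
t: 1.62
position: [0.5219, 0.3227, 0.0185]
orientation: [[0.185, 0.983, -0.004], [0.983, -0.185, -0.005], [-0.005, -0.003, -1.0]]
contact_force: [-0.2, -1.1, -0.9]
finger_gap: 0.0876
```

>>> step_arm:
  rows:
    - [0, 0, 0, 0]
    - [0, 0, 0, 0]
    - [0, 0, 0, 0]
    - [0, 0, 0, 0]
    - [0, 0, 0, 0]
    - [0, 0, 0, 0]
    - [0, 0, 0, 0]
    - [0, 0, 0, 0]
  gripper: 0
  newtons: 35

```text
t: 2.28
position: [0.522, 0.3226, 0.0186]
orientation: [[0.185, 0.983, -0.004], [0.983, -0.185, -0.005], [-0.005, -0.003, -1.0]]
contact_force: [0.4, -0.2, 0.1]
finger_gap: 0.0382
```

Run:
```python
from h import *
mv([.526,.3175,.018],79.1)
mv([.526,.3175,.14],91.9)
mv(W(4,45,140),91.9)
```

```text
shift [-4.3  4.9  0.6] turn 0.2554842591564608 | t 2.2833 pos [0.522  0.3226 0.0186] yaw 79.36 F [ 0.4 -0.2  0.1] gap 0.0382 j7 0.76
shift [  -4.9    4.5 -121.4] turn -12.54451574084355 | t 2.2833 pos [0.522  0.3226 0.0186] yaw 79.36 F [ 0.4 -0.2  0.1] gap 0.0382 j7 0.76
shift [-369.8   99.9 -119.8] turn -12.54451574084355 | t 2.2833 pos [0.522  0.3226 0.0186] yaw 79.36 F [ 0.4 -0.2  0.1] gap 0.0382 j7 0.76
```

>>> step_arm:
  rows:
    - [0, 0, 0, 0]
    - [0, 0, 0, 0]
    - [0, 0, 0, 0]
    - [0, 0, 0, 0]

```text
t: 2.62
position: [0.522, 0.3226, 0.0186]
orientation: [[0.185, 0.983, -0.004], [0.983, -0.185, -0.005], [-0.005, -0.003, -1.0]]
contact_force: [0.3, -0.7, 1.0]
finger_gap: 0.0256
```

>>> step_arm:
  rows:
    - [0, 0, -20, 0]
    - [0, 0, -45, -4]
    - [0, 0, -75, -8]
    - [0, 0, -105, -12.5]
    - [0, 0, -120, -12.5]

```text
t: 3.03
position: [0.5236, 0.3238, 0.1421]
orientation: [[-0.037, 0.999, -0.001], [0.999, 0.037, -0.003], [-0.003, -0.001, -1.0]]
contact_force: [1.0, 0.6, -1.7]
finger_gap: 0.0257
```

Run:
```python
from h import *
mv(W(4,45,140),91.9)
a=viewer.camera("side");cv2.imwrite("pics/s2.png",cv2.resize(a[145:265,190:310,::-1],None,fx=5,fy=5,interpolation=cv2.INTER_CUBIC))
a=viewer.camera("top");cv2.imwrite("pics/t2.png",cv2.resize(a[155:235,160:300,::-1],None,fx=5,fy=5,interpolation=cv2.INTER_CUBIC))
```

```text
shift [-383.3   14.5    3.1] turn 0.22132588775559725 | t 3.0333 pos [0.5236 0.3238 0.1421] yaw 92.12 F [ 1.   0.6 -1.7] gap 0.0257 j7 0.95
```

View pics/s2.png

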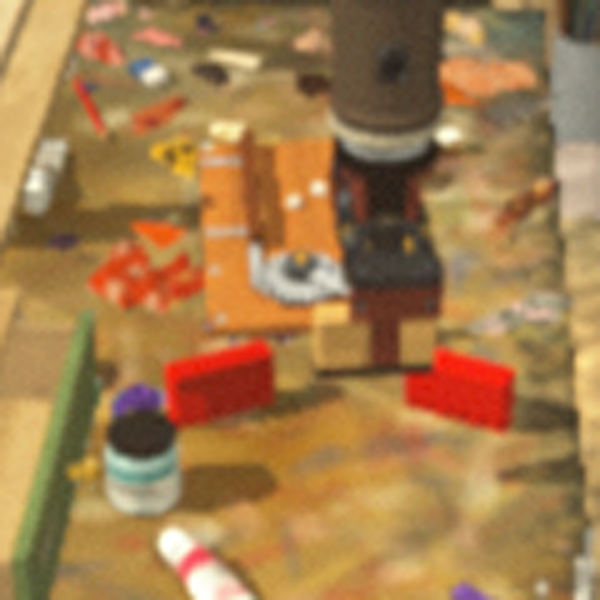

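View pics/t2.png

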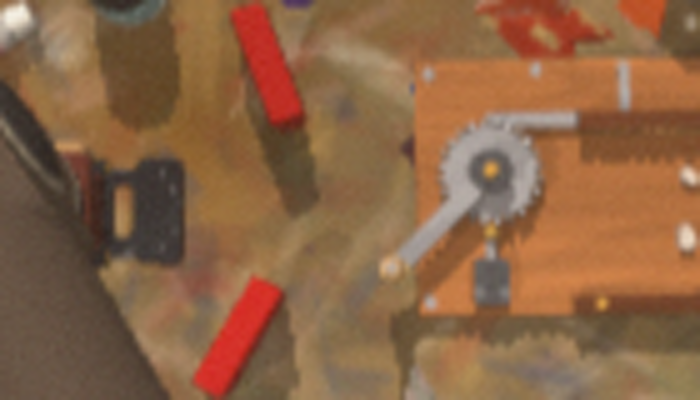

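The block is held: the gap is 25.7 mm, and its centre sits about 5 mm along +tool y from the TCP. I'll carry it over the lever at 0.14 m, which leaves the block's underside at 0.12 m against a grip top of about 0.09 m.

>>> step_arm:
  rows:
    - [-38, 1, 0, 0]
    - [-78, 2, 0, 0]
    - [-118, 3, 0, 0]
    - [-158, 4, 0, 0]
    - [-198, 5, 0, 0]
    - [-238, 6, 0, 0]
    - [-278, 7, 0, 0]
    - [-318, 8, 0, 0]
    - [-355, 9, 0, 0]
    - [-380, 9.5, 0, 0]

```text
t: 3.97
position: [0.5445, -0.0598, 0.1408]
orientation: [[-0.028, 1.0, -0.002], [1.0, 0.028, -0.003], [-0.003, -0.002, -1.0]]
contact_force: [-0.3, 0.6, -0.8]
finger_gap: 0.026
```

>>> step_arm:
  rows:
    - [0, 0, 0, 0]
    - [0, 0, 0, 0]

```text
t: 4.13
position: [0.5432, -0.0622, 0.1391]
orientation: [[-0.023, 1.0, -0.004], [1.0, 0.023, -0.004], [-0.004, -0.004, -1.0]]
contact_force: [-0.4, 0.0, -1.3]
finger_gap: 0.0258
```

Run:
```python
from h import *
mv(W(-1,45,33.2),91.9)
a=viewer.camera("top");cv2.imwrite("pics/t3.png",cv2.resize(a[155:235,225:345,::-1],None,fx=5,fy=5,interpolation=cv2.INTER_CUBIC))
```

```text
shift [  3.7   4.7 105.9] turn -0.5797422194707167 | t 4.1333 pos [ 0.5432 -0.0622  0.1391] yaw 91.32 F [-0.4  0.  -1.3] gap 0.0258 j7 1.64
```

View pics/t3.png

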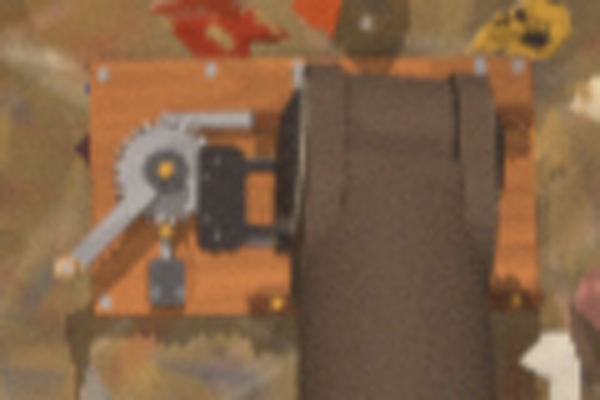

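>>> step_arm:
  rows:
    - [3.7, 4.5, 20, -0.5]
    - [3.7, 4.5, 50, -0.5]
    - [3.7, 4.5, 80, -0.5]
    - [3.7, 4.5, 96, -0.5]
    - [3.7, 4.5, 101, -0.5]
    - [3.7, 4.5, 102, -0.5]
    - [3.7, 4.5, 102, -0.5]

```text
t: 4.77
position: [0.5478, -0.0551, 0.0375]
orientation: [[-0.036, 0.999, -0.004], [0.999, 0.036, -0.002], [-0.002, -0.004, -1.0]]
contact_force: [-0.4, 0.9, -0.1]
finger_gap: 0.026
```

Run:
```python
from h import *
mv(W(-1,45,33.2),91.9); print(inv(telemetry.sense()["position"]))
```

```text
shift [-3.7 -0.5  4.3] turn 0.18450441368295856 | t 4.7667 pos [ 0.5478 -0.0551  0.0375] yaw 92.08 F [-0.4  0.9 -0.1] gap 0.026 j7 1.65
[-0.4 48.7]
```

>>> step_arm:
  rows:
    - [0, 0, 2, 0]
    - [0, 0, 4, 0]
    - [0, 0, 4.5, 0]
    - [0, 0, 4.5, 0]

```text
t: 5.1
position: [0.5481, -0.0551, 0.0335]
orientation: [[-0.036, 0.999, -0.003], [0.999, 0.036, -0.002], [-0.002, -0.003, -1.0]]
contact_force: [0.2, -0.1, -1.1]
finger_gap: 0.0262
```

Run:
```python
from h import *
mv(W(-1,-150,33.2),91.9); print(inv(telemetry.sense()["position"]))
a=viewer.camera("side");cv2.imwrite("pics/s4.png",cv2.resize(a[165:245,210:310,::-1],None,fx=6,fy=6,interpolation=cv2.INTER_CUBIC))
```

```text
shift [-198.7   -1.5    0.7] turn 0.18324516169384708 | t 5.1 pos [ 0.5481 -0.0551  0.0335] yaw 92.08 F [ 0.2 -0.1 -1.1] gap 0.0262 j7 1.65
[-0.2 48.7]
```

View pics/s4.png

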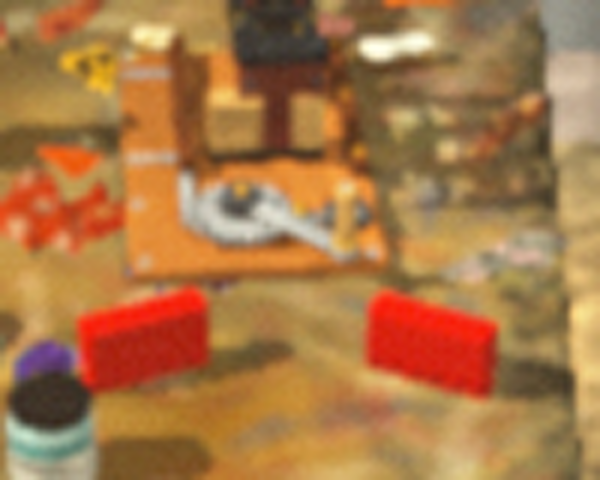

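>>> step_arm:
  rows:
    - [0, 0, 0.7, 0]
    - [-5, 0, 0.8, 0]
    - [-15, 0, 0.8, 0]
    - [-25, 0, 0.8, 0]
    - [-35, 0, 0.8, 0]
    - [-45, 0, 0.9, 0]
    - [-55, 0, 0.9, 0]
    - [-65, 0, 0.9, 0]
    - [-75, 0, 0.9, 0]
    - [-85, 0, 1, 0]

```text
t: 5.98
position: [0.5511, -0.1413, 0.0327]
orientation: [[-0.036, 0.999, -0.003], [0.999, 0.036, -0.002], [-0.002, -0.003, -1.0]]
contact_force: [-0.3, -0.3, 0.4]
finger_gap: 0.0261
```

Run:
```python
from h import *
mv(W(-1,-155,33.2),91.9); print(inv(telemetry.sense()["position"]))
a=viewer.camera("side");cv2.imwrite("pics/s5.png",cv2.resize(a[165:245,210:310,::-1],None,fx=6,fy=6,interpolation=cv2.INTER_CUBIC))
a=viewer.camera("top");cv2.imwrite("pics/t5.png",cv2.resize(a[155:235,245:365,::-1],None,fx=5,fy=5,interpolation=cv2.INTER_CUBIC))
```

```text
shift [-117.4   -1.3   -0.3] turn 0.16047491975822936 | t 5.9833 pos [ 0.5511 -0.1413  0.0327] yaw 92.06 F [-0.3 -0.3  0.4] gap 0.0261 j7 1.81
[ -0.  -37.5]
```

View pics/t5.png

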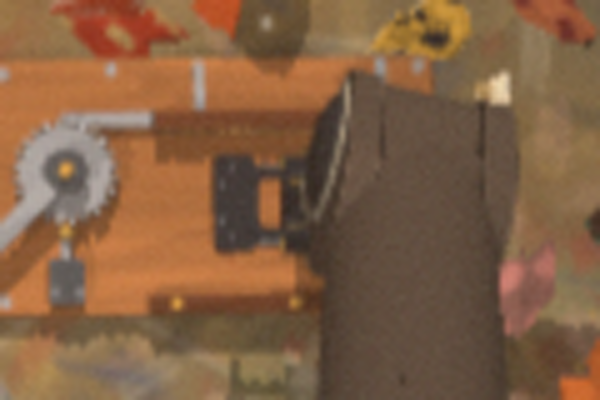

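Nothing is left behind the block so far, so I'll carry on to the open end.

>>> step_arm:
  rows:
    - [-10, 0, 0.2, 0]
    - [-20, 0, 0.2, 0]
    - [-30, 0, 0.2, 0]
    - [-40, 0, 0.2, 0]
    - [-50, 0, 0.2, 0]
    - [-60, 0, 0.2, 0]
    - [-70, 0, 0.2, 0]
    - [-80, 0, 0.2, 0]
    - [-90, 0, 0.2, 0]
    - [-101, 0, 0.2, 0]

```text
t: 6.92
position: [0.5543, -0.2446, 0.0328]
orientation: [[-0.034, 0.999, -0.003], [0.999, 0.034, -0.003], [-0.003, -0.003, -1.0]]
contact_force: [-0.2, -0.7, 0.1]
finger_gap: 0.026
```

>>> step_arm:
  rows:
    - [-12, 0, 0, 0]
    - [-24, 0, 0, 0]
    - [-30, 0, 0, 0]
    - [-30, 0, 0, 0]

```text
t: 7.25
position: [0.555, -0.2771, 0.0329]
orientation: [[-0.031, 1.0, -0.003], [1.0, 0.031, -0.004], [-0.004, -0.003, -1.0]]
contact_force: [-0.4, 0.0, -1.3]
finger_gap: 0.026
```

>>> step_arm:
  rows:
    - [0, 0, -30, 0]
    - [10, 0, -65, 0]
    - [10, 0, -100, 0]
    - [40, 0, -120, 0]
    - [80, 0, -120, 0]
    - [120, 0, -120, 0]
    - [160, 0, -120, 0]
    - [200, 0, -120, 0]

```text
t: 7.92
position: [0.5486, -0.0742, 0.1524]
orientation: [[-0.032, 0.999, -0.003], [0.999, 0.032, -0.004], [-0.004, -0.003, -1.0]]
contact_force: [0.8, 0.5, -0.8]
finger_gap: 0.0255
```

Run:
```python
from h import *
mv(W(-1,50,36),91.9); print(inv(telemetry.sense()["position"]))
a=viewer.camera("side");cv2.imwrite("pics/s6.png",cv2.resize(a[145:225,210:310,::-1],None,fx=6,fy=6,interpolation=cv2.INTER_CUBIC))
a=viewer.camera("top");cv2.imwrite("pics/t6.png",cv2.resize(a[155:235,245:365,::-1],None,fx=5,fy=5,interpolation=cv2.INTER_CUBIC))
```

```text
shift [ 20.9  -0.5 116.3] turn -0.08848295968920183 | t 7.9167 pos [ 0.5486 -0.0742  0.1524] yaw 91.81 F [ 0.8  0.5 -0.8] gap 0.0255 j7 1.65
[-0.2 29.6]
```

View pics/t6.png

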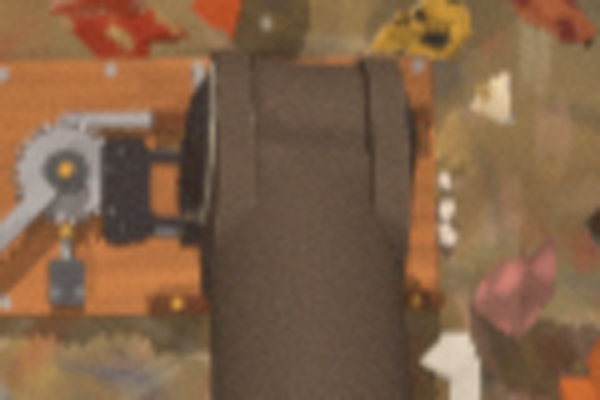

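View pics/s6.png

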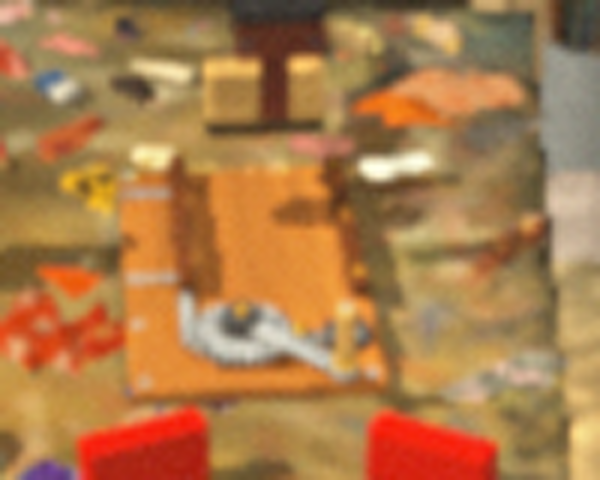

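The bed is empty. All three chips lie just past the open end, at about x≈440–450, y≈180–240 in the crop. I'll check whether any of them leans on the base.

Run:
```python
from h import *
a=viewer.camera("top")
cv2.imwrite("pics/t7.png",cv2.resize(a[183:213,318:358,::-1],None,fx=16,fy=16,interpolation=cv2.INTER_CUBIC))
f=lambda x,y:((x+.5)/5-.5+245,(y+.5)/5-.5+155)
for x,y in[(445,182),(447,207),(449,237),(438,250)]:
    print([inv(plane("top",*f(x,y),z)) for z in(.004,.018)])
```

```text
[array([  22.3, -138.3]), array([  21.2, -135.4])]
[array([   3.7, -139.4]), array([   2.7, -136.5])]
[array([ -18.6, -140.4]), array([ -19.4, -137.5])]
[array([ -28.3, -132. ]), array([ -28.9, -129.2])]
```

View pics/t7.png

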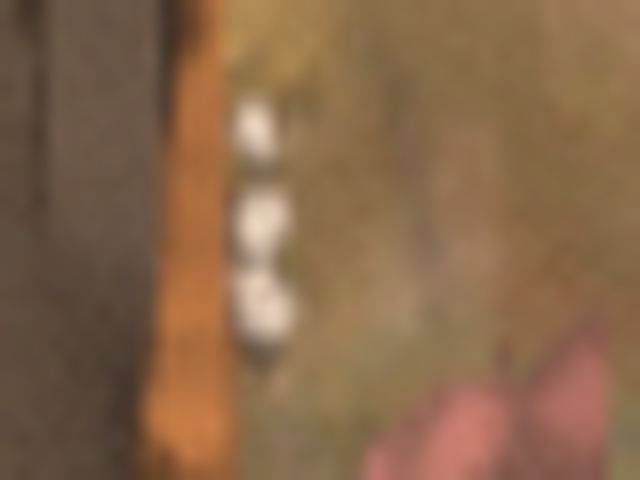

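The chips sit about 9 mm beyond the base edge and at table height, so they are on the table. Now the block goes back to its old spot.

Run:
```python
from h import *
mv([.5225,.3225,.15],79.4)
```

```text
shift [395.  -11.3   1.3] turn 12.816265222895225 | t 8.0667 pos [ 0.5491 -0.0717  0.1521] yaw 92.22 F [-0.6 -0.3 -0.6] gap 0.026 j7 1.65
```

>>> step_arm:
  rows:
    - [39, -1, 0, 1]
    - [79, -2, 0, 2]
    - [119, -3, 0, 3]
    - [159, -4, 0, 4.5]
    - [199, -5, 0, 6]
    - [239, -6, 0, 7.5]
    - [279, -7, 0, 9]
    - [319, -8, 0, 10.5]
    - [358, -10, 0, 12]
    - [393, -11, 0, 13]

```text
t: 8.9
position: [0.5228, 0.3222, 0.1512]
orientation: [[0.189, 0.982, -0.003], [0.982, -0.189, -0.002], [-0.003, -0.003, -1.0]]
contact_force: [0.5, -0.1, -0.6]
finger_gap: 0.0258
```

>>> step_arm:
  rows:
    - [0, 0, 0, 0]
    - [0, 0, 0, 0]

```text
t: 9.07
position: [0.5222, 0.3241, 0.1507]
orientation: [[0.185, 0.983, -0.004], [0.983, -0.185, -0.002], [-0.003, -0.003, -1.0]]
contact_force: [-0.6, -0.2, -1.2]
finger_gap: 0.0258
```

Run:
```python
from h import *
mv([.5225,.3225,.0215],79.4)
```

```text
shift [ -1.1   1.  129.2] turn -0.06964903721791416 | t 9.0667 pos [0.5222 0.3241 0.1507] yaw 79.33 F [-0.6 -0.2 -1.2] gap 0.0258 j7 0.73
```

>>> step_arm:
  rows:
    - [-1, 1, 30, 0]
    - [-1, 1, 65, 0]
    - [-1, 1, 95, 0]
    - [-1, 1, 115, 0]
    - [-1, 1, 125, 0]
    - [-1, 1, 129, 0]
    - [-1, 1, 129, 0]
    - [-1, 1, 129, 0]

```text
t: 9.73
position: [0.5237, 0.3222, 0.0229]
orientation: [[0.186, 0.983, -0.002], [0.983, -0.186, -0.002], [-0.002, -0.002, -1.0]]
contact_force: [0.4, 0.2, -1.0]
finger_gap: 0.0257
```

>>> step_arm:
  rows:
    - [0, 0, 1, 0]
    - [0, 0, 2, 0]
    - [0, 0, 3, 0]
    - [0, 0, 3, 0]

```text
t: 10.07
position: [0.5239, 0.3224, 0.0204]
orientation: [[0.186, 0.983, -0.001], [0.983, -0.186, -0.001], [-0.001, -0.001, -1.0]]
contact_force: [0.1, 0.0, -1.1]
finger_gap: 0.0264
```

Run:
```python
from h import *
mv([.5225,.3225,.0185],79.4)
```

```text
shift [-0.1 -1.4  1.9] turn -0.1212088463236114 | t 10.0667 pos [0.5239 0.3224 0.0204] yaw 79.28 F [ 0.1  0.  -1.1] gap 0.0264 j7 0.71
```

>>> step_arm:
  rows:
    - [0, 0, 1, 0]
    - [0, 0, 2, 0]
    - [0, 0, 2.5, 0]
    - [0, 0, 2.5, 0]
    - [0, 0, 2.5, 0]

```text
t: 10.48
position: [0.524, 0.3226, 0.0186]
orientation: [[0.186, 0.983, -0.001], [0.983, -0.186, -0.001], [-0.001, -0.001, -1.0]]
contact_force: [-1.9, -1.8, 5.2]
finger_gap: 0.026
```

The upward force of 5 N shows the block is on the table, so I'll release it.

>>> step_arm:
  rows:
    - [0, 0, 0, 0]
    - [0, 0, 0, 0]
    - [0, 0, 0, 0]
    - [0, 0, 0, 0]
    - [0, 0, 0, 0]
    - [0, 0, 0, 0]
    - [0, 0, 0, 0]
    - [0, 0, 0, 0]
    - [0, 0, 0, 0]
    - [0, 0, 0, 0]
  gripper: 100

```text
t: 11.32
position: [0.524, 0.3226, 0.0185]
orientation: [[0.186, 0.983, -0.001], [0.983, -0.186, -0.001], [-0.001, -0.001, -1.0]]
contact_force: [0.2, 0.5, 0.3]
finger_gap: 0.0868
```

>>> step_arm:
  rows:
    - [0, 0, -15, 0]
    - [0, 0, -40, 0]
    - [0, 0, -75, 0]
    - [0, 0, -110, 0]
    - [0, 0, -150, 0]
    - [0, 0, -150, 0]

```text
t: 11.82
position: [0.5275, 0.325, 0.1768]
orientation: [[0.186, 0.982, 0.008], [0.982, -0.186, 0.006], [0.007, 0.007, -1.0]]
contact_force: [1.7, 0.2, 1.2]
finger_gap: 0.0874
```

Run:
```python
from h import *
g=W(30-70.7,145+70.7,55);print("grip",g)
for y in (24.4,24.4+45,):mv([*g[:2],.15],y)
a=viewer.camera("side");cv2.imwrite("pics/s8.png",cv2.resize(a[165:285,190:310,::-1],None,fx=5,fy=5,interpolation=cv2.INTER_CUBIC))
a=viewer.camera("top");cv2.imwrite("pics/t8.png",cv2.resize(a[140:240,160:345,::-1],None,fx=4,fy=4,interpolation=cv2.INTER_CUBIC))
```

```text
grip [0.50199211 0.11045782 0.055     ]
shift [-215.8   14.7   25.3] turn 54.86938771017037 | t 11.8167 pos [0.5275 0.325  0.1768] yaw 79.27 F [1.7 0.2 1.2] gap 0.0874 j7 0.73
shift [-215.8   14.7   25.3] turn 9.869387710170358 | t 11.8167 pos [0.5275 0.325  0.1768] yaw 79.27 F [1.7 0.2 1.2] gap 0.0874 j7 0.73
```

View pics/s8.png

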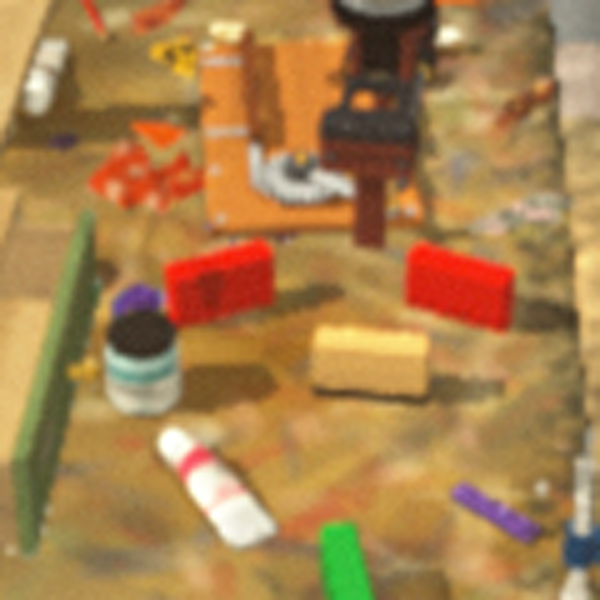

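View pics/t8.png

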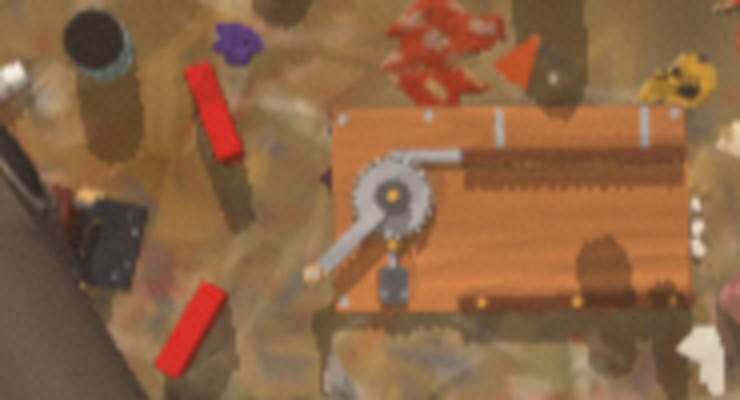

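The block stands at its old place and the bed is clear. Next I'll go above the lever grip with the jaw axis at yaw 24°, about tangential at mid-swing.

>>> step_arm:
  rows:
    - [-22, 1, 3, 6]
    - [-44, 3, 5, 12]
    - [-66, 4, 7, 18]
    - [-88, 6, 9, 24]
    - [-110, 7, 11, 30]
    - [-132, 9, 13, 36]
    - [-154, 10, 15, 42]
    - [-176, 12, 17, 48]
    - [-200, 13, 20, 54]
    - [-215, 14, 25, 55]

```text
t: 12.75
position: [0.4978, 0.1068, 0.1441]
orientation: [[0.914, 0.405, 0.0], [0.405, -0.914, -0.0], [0.0, 0.0, -1.0]]
contact_force: [-0.3, 0.5, 0.2]
finger_gap: 0.0881
```

>>> step_arm:
  rows:
    - [0, 0, 0, 0]
    - [0, 0, 0, 0]
    - [0, 0, 0, 0]

```text
t: 13.0
position: [0.4978, 0.108, 0.1436]
orientation: [[0.913, 0.408, -0.0], [0.408, -0.913, 0.0], [-0.0, -0.0, -1.0]]
contact_force: [1.0, -0.2, -0.6]
finger_gap: 0.0879
```

Run:
```python
from h import *
mv([.502,.1105,.055],24.4)
a=viewer.camera("side");cv2.imwrite("pics/s9.png",cv2.resize(a[145:245,210:310,::-1],None,fx=6,fy=6,interpolation=cv2.INTER_CUBIC))
```

```text
shift [ 4.9 -0.5 88.6] turn -0.322173533768904 | t 13.0 pos [0.4978 0.108  0.1436] yaw 24.08 F [ 1.  -0.2 -0.6] gap 0.0879 j7 0.19
```

View pics/s9.png

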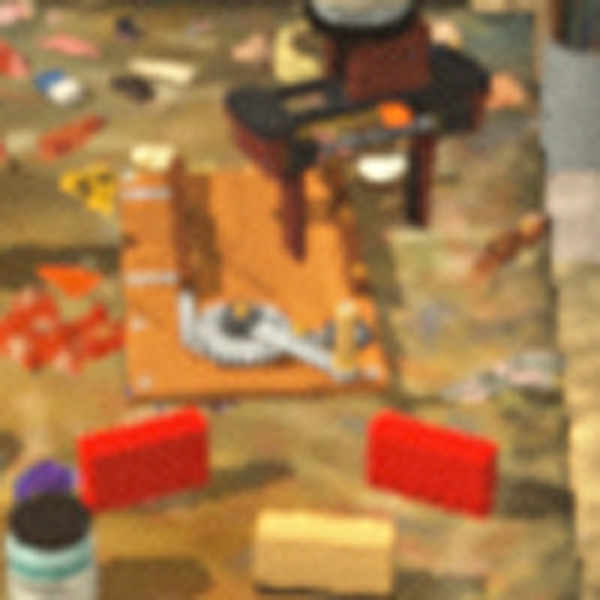

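The fingers straddle the upright grip, so I'll descend and close.

>>> step_arm:
  rows:
    - [4, -0.5, 15, 0]
    - [4.5, -0.5, 40, 0]
    - [4.5, -0.5, 65, 0]
    - [4.5, -0.5, 80, 0]
    - [4.5, -0.5, 87, 0]
    - [4.5, -0.5, 88.5, 0]
    - [4.5, -0.5, 88.5, 0]

```text
t: 13.63
position: [0.502, 0.1114, 0.0553]
orientation: [[0.912, 0.41, 0.0], [0.41, -0.912, 0.001], [0.0, -0.0, -1.0]]
contact_force: [-0.3, 0.5, 0.2]
finger_gap: 0.0879
```

Run:
```python
from h import *
mv([.502,.1105,.055],24.4)
a=viewer.camera("side");cv2.imwrite("pics/s10.png",cv2.resize(a[145:245,210:310,::-1],None,fx=6,fy=6,interpolation=cv2.INTER_CUBIC))
```

```text
shift [-0.4  0.8  0.3] turn -0.22011905227431328 | t 13.6333 pos [0.502  0.1114 0.0553] yaw 24.18 F [-0.3  0.5  0.2] gap 0.0879 j7 0.22
```

View pics/s10.png

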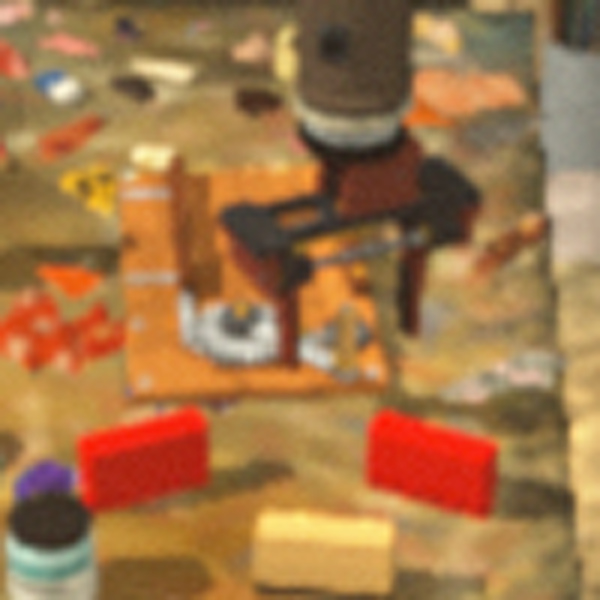

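>>> step_arm:
  rows:
    - [0, 0.5, 0, 0]
    - [0, 0.8, 0, 0]
    - [0, 0.8, 0, 0]
    - [0, 0.8, 0, 0]
    - [0, 0.8, 0, 0]
    - [0, 0.8, 0, 0]
    - [0, 0.8, 0, 0]
    - [0, 0.8, 0, 0]
    - [0, 0.8, 0, 0]
    - [0, 0.8, 0, 0]
  gripper: 0
  newtons: 35

```text
t: 14.52
position: [0.5027, 0.1106, 0.0559]
orientation: [[0.912, 0.409, 0.001], [0.409, -0.912, 0.001], [0.001, -0.0, -1.0]]
contact_force: [-0.2, 0.0, 0.6]
finger_gap: 0.0245
```

>>> step_arm:
  rows:
    - [0, 0, 0, 0]
    - [0, 0, 0, 0]
    - [0, 0, 0, 0]
    - [0, 0, 0, 0]

```text
t: 14.85
position: [0.5035, 0.1109, 0.056]
orientation: [[0.912, 0.409, 0.002], [0.409, -0.912, 0.001], [0.003, -0.0, -1.0]]
contact_force: [4.6, 2.7, -3.4]
finger_gap: 0.015
```

Run:
```python
from h import *
mv([.502,.1105,.055],24.4)
s=telemetry.sense();p=s["position"];R=s["orientation"];h=W(30,145,55)
g=inv(p);print(g,"lever dir",np.degrees(np.arctan2(g[1]-145,g[0]-30)),"r",np.hypot(g[0]-30,g[1]-145))
for q in np.arange(5,46,5.):
    a=np.radians(135-q);P=W(30+100*np.cos(a),145+100*np.sin(a),55);print(q,(R.T@(P-p)*1000).round(1))
```

```text
shift [-1.6 -0.2  1. ] turn -0.23714120236826375 | t 14.85 pos [0.5035 0.1109 0.056 ] yaw 24.16 F [ 4.6  2.7 -3.4] gap 0.015 j7 0.22
[-39.2 216.1] lever dir 134.22412454151265 r 99.21617811627296
5.0 [ 6.6 -3.2  1. ]
10.0 [15.  -5.5  1.1]
15.0 [23.6 -7.   1.1]
20.0 [32.3 -7.8  1.1]
25.0 [41.  -7.9  1.1]
30.0 [49.7 -7.2  1.2]
35.0 [58.3 -5.7  1.2]
40.0 [66.7 -3.5  1.2]
45.0 [74.9 -0.5  1.2]
```

Gripped: the gap is 15 mm on the 16 mm sleeve, at radius 99 mm. I'll swing to about 30° first and then check.

>>> step_arm:
  rows:
    - [6.5, -3, 0, 0]
    - [15, -5.5, 0, 0]
    - [23.5, -7, 0, 0]
    - [32, -7.8, 0, 0]
    - [41, -7.9, 0, 0]
    - [49.5, -7.2, 0, 0]
    - [49.5, -7.2, 0, 0]

```text
t: 15.43
position: [0.546, 0.1384, 0.0558]
orientation: [[0.912, 0.41, 0.001], [0.41, -0.912, 0.001], [0.001, -0.001, -1.0]]
contact_force: [-4.9, -0.2, 3.1]
finger_gap: 0.0156
```

```bash
cat >> h.py <<'E'
def lev(qs=()):
    s=telemetry.sense();p=s["position"];R=s["orientation"];g=inv(p)
    print(g,"q",135-np.degrees(np.arctan2(g[1]-145,g[0]-30)),"r",np.hypot(g[0]-30,g[1]-145),s["contact_force"].round(1),s["finger_gap"],s["t"])
    for q in qs:
        a=np.radians(135-q);P=W(30+99.5*np.cos(a),145+99.5*np.sin(a),55);print(q,(R.T@(P-p)*1000).round(1))
E
python3 - <<'E'
from h import *
lev((35,40,44,45,46))
a=viewer.camera("top");cv2.imwrite("pics/t11.png",cv2.resize(a[150:230,205:345,::-1],None,fx=5,fy=5,interpolation=cv2.INTER_CUBIC))
E
```

```text
[  4.2 242.2] q 30.134642492260284 r 100.56579935544687 [-4.9 -0.2  3.1] 0.015632377102301278 15.4333
35 [8.2 2.5 0.8]
40 [16.6  4.7  0.9]
44 [23.1  7.   0.9]
45 [24.8  7.7  0.9]
46 [26.4  8.3  0.9]
```

View pics/t11.png

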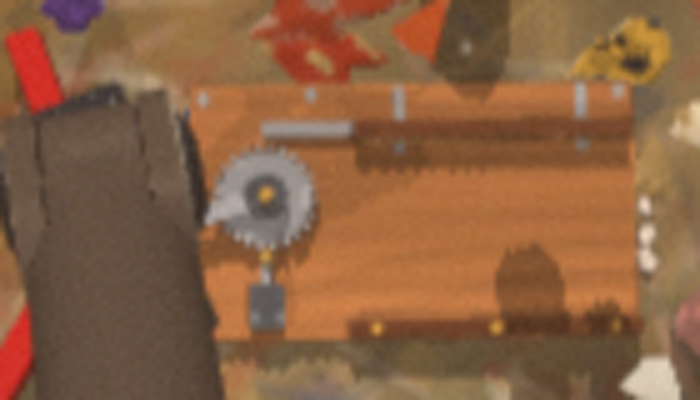

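The lever is at about 30°, its bar follows and the jaw has opened. I'll go on to 45°.

>>> step_arm:
  rows:
    - [4, 1.2, 0, 0]
    - [8, 2.5, 0, 0]
    - [12.5, 3.5, 0, 0]
    - [16.5, 4.7, 0, 0]
    - [20, 6, 0, 0]
    - [23, 7, 0, 0]
    - [25, 7.7, 0, 0]
    - [25, 7.7, 0, 0]
    - [25, 7.7, 0, 0]

```text
t: 16.23
position: [0.5705, 0.1431, 0.0559]
orientation: [[0.912, 0.411, -0.0], [0.411, -0.912, 0.003], [0.001, -0.003, -1.0]]
contact_force: [-4.6, 4.0, 2.4]
finger_gap: 0.0155
```

Run:
```python
from h import *
lev((45,46))
a=viewer.camera("side");cv2.imwrite("pics/s12.png",cv2.resize(a[145:245,210:310,::-1],None,fx=6,fy=6,interpolation=cv2.INTER_CUBIC))
a=viewer.camera("top");cv2.imwrite("pics/t12.png",cv2.resize(a[150:230,205:345,::-1],None,fx=5,fy=5,interpolation=cv2.INTER_CUBIC))
```

```text
[ 28.8 246.1] q 44.31996333455726 r 101.10712141090754 [-4.6  4.   2.4] 0.015486531363552191 16.2333
45 [0.5 1.9 0.9]
46 [2.1 2.6 0.9]
```

View pics/s12.png

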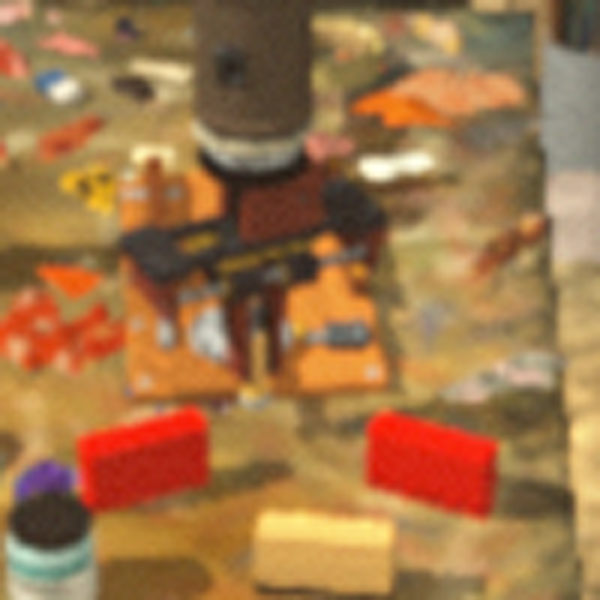

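View pics/t12.png

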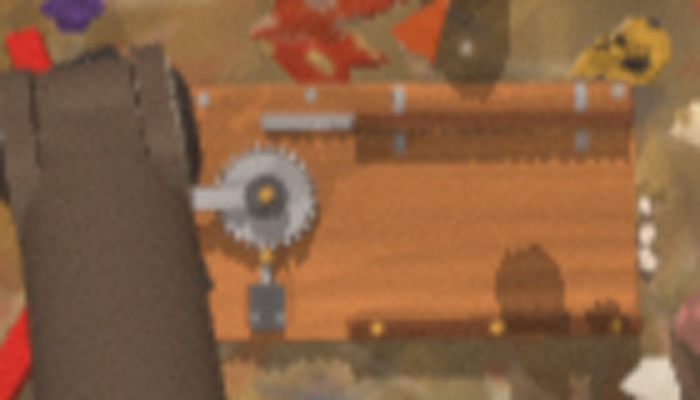

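Run:
```python
from h import *
a=viewer.camera("top");cv2.imwrite("pics/t13.png",cv2.resize(a[176:206,238:274,::-1],None,fx=20,fy=20,interpolation=cv2.INTER_CUBIC))
for P in(W(30,145,47),W(30,245,40),W(30,185,40),W(30,195,40)):
    u,v=proj("top",P);print((u+.5-238)*20,(v+.5-176)*20)
```

```text
403.45509050412943 256.1681856829364
-149.1251521902359 262.2607452389576
182.0861480907945 260.636301550212
126.90626995127388 260.9069342391132
```

View pics/t13.png

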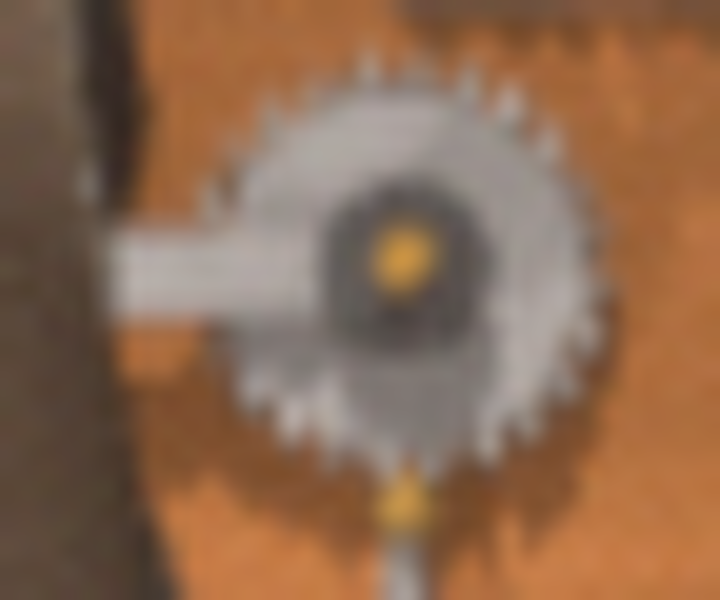

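The TCP reads 44.3° and the bar's direction suggests 42–45°. The third click's window is 37.5–52.5°. I'll nudge 2 mm to sit on the seat.

>>> step_arm:
  rows:
    - [1, 0.8, 0, 0]
    - [2, 1.5, 0, 0]
    - [2.2, 1.6, 0, 0]
    - [2.2, 1.6, 0, 0]
    - [2.2, 1.6, 0, 0]
    - [2.2, 1.6, 0, 0]

```text
t: 16.88
position: [0.5727, 0.1433, 0.0559]
orientation: [[0.912, 0.411, -0.001], [0.411, -0.912, 0.004], [0.001, -0.003, -1.0]]
contact_force: [-4.6, 3.4, 2.0]
finger_gap: 0.015
```

Run:
```python
from h import *
lev()
for n in("top","side"):
    a=viewer.camera(n);cv2.imwrite(f"pics/{n}14.png",a[:,:,::-1])
a=cv2.imread("pics/top14.png");cv2.imwrite("pics/t14.png",cv2.resize(a[150:230,165:345],None,fx=4,fy=4,interpolation=cv2.INTER_CUBIC))
a=cv2.imread("pics/side14.png");cv2.imwrite("pics/s14.png",cv2.resize(a[165:285,190:310],None,fx=5,fy=5,interpolation=cv2.INTER_CUBIC))
lev()
```

```text
[ 31.1 246.2] q 45.62275568720632 r 101.20597808430092 [-4.6  3.4  2. ] 0.015034162816366563 16.8833
[ 31.1 246.2] q 45.62275568720632 r 101.20597808430092 [-4.7  3.   3.1] 0.015362988388282673 16.9833
```

View pics/t14.png

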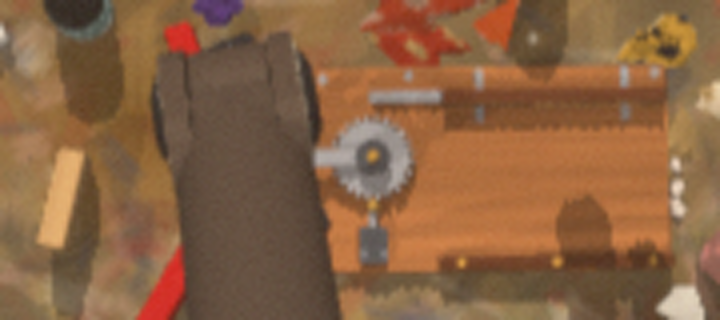

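View pics/s14.png

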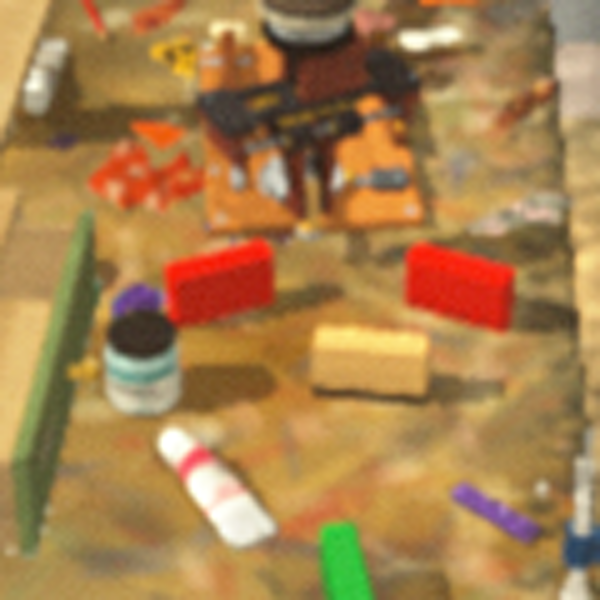

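The jaw's metal bar has moved about 4.95 px, roughly 18 mm. That is three clicks of 6 mm, and everything else is steady, so I'll hand in.

```bash
python3 -c "
from cell import arm
print(arm.hand_in())"
```

```text
the job is handed in; nothing more can be done
None
```

I did the whole job in the order asked and handed it in at about 17 s of the 64 s, with the arm still holding the lever at the third click.

- **Chips:** I wiped all three off the vice's open end with the wooden scraper block in one pass. The last pictures show the bed empty and the chips on the table, about 9 mm past the base edge.
- **Scraper block:** It is back standing on its lip at its old place, well clear of the vice.
- **Lever:** The gripper's position puts the lever at 45.6°; the third click seats at 45° and the fourth passes at 52.5°. The jaw has moved about 18 mm, which matches three clicks of 6 mm. The grip is holding against about 5 N from the spring.
- **Other things:** The red and green look-alikes, the jar and the tube look unmoved. I did not measure the tape roll again, but the arm never went near it.

**Check that disagreed:** before a final 2 mm nudge, the lever bar's direction in the top picture suggested about 42.5°, against 44.3° from the gripper position. Both were inside the third click's range.

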